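Hold the drop gate down and push the slide tray into the inspection instrument

TASK

With one fingertip press the yellow bar beside the chute down and keep the red gate held down, and with the other finger push the blue slide tray along the chute, past the gate and into the mouth of the instrument until it is fully home against the stop. The gate must never touch the tray, so let it come up again, behind the tray, only when the tray is entirely past it. Only push the tray, never pick it up or tip it, and leave the other things on the bench where they stand.

Things in the scene. Friction and masses are not known exactly. Their poses are not given: they have to be found in the camera images.
- chute: Fixed chute and white instrument (240 mm high) at its end. Origin on the table under the lane's centre line at the gate blade; x: feed direction, y: across, z: up. In this frame (mm): lane floor z = 60, from x = -210, with a 12 mm slot at x = 0; guide rails reach z = 70, inner faces at y = -32 and 32, outer at -38 and 38. A base plate (y -105 to 45) lies under it.
- gate (a joint): Angle (rad) by which the spring-loaded drop gate is swung down; hinge parallel to chute x at y = -80, z = 47 mm. 0: shut, where the spring returns it. From 0.20 on the blade is below the floor and the tray can pass; hinge stop at 0.28, so hold it at about 0.25. The bar falls about 0.135 m per rad; it needs about 2.5 N to start and 5 N at 0.25.
- blade (a point): Top middle of the gate's red blade, moving with the gate: 7 mm thick in chute x, spanning y = -12 to 20 mm of the lane, standing 14 mm above the lane floor when shut.
- bar (a point): Middle of the yellow finger bar's top face, moving with the gate. Bar 26 mm wide, 235 mm long, from x = -205 to 30 mm of the chute frame; press it anywhere, a fingertip can slide along it. Gate shut: top at y = 53, z = 105 mm of the chute frame, tilted 0.26 rad (outer edge higher); at 0.25: y = 62, z = 70 mm, level, 10 mm above the lane floor.
- tray: Blue slide tray with two glass slides, loose in the lane, 0.15 to 0.3 kg, 96 mm long (x) by 60 mm wide; origin at the centre of its underside, x axis to its nose (feed direction). Walls 16 mm high; at its back end a thumb plate 44 mm wide, 5 mm thick, rises to 32 mm above the underside. Starts with its nose 12 to 60 mm before the gate's plane.
- tray_back (a point): Middle of the tray's flat back face (the face to push), 16 mm above its underside, 48 mm behind its origin. When the tray is home it lies 20 mm past the gate blade's plane.
- tray_nose (a point): Middle of the tray's front face, 8 mm above its underside, 48 mm ahead of its origin.
- stop (a point): Centre of the black stop face in the mouth (chute x = 116 mm, 8 mm above the lane floor), which the nose touches when home. The instrument's hood begins at x = 95 (y -84 to 84, up to z = 130; mouth 64 mm wide, 34 mm high), its tall body at x = 190.
- spare_tray: Bystander: grey empty slide tray 96 x 60 x 32 mm on the table; origin at the centre of its underside.
- cleaner: Bystander: clear bottle with blue cap, 42 mm across, 105 mm high; origin under its centre.
- mount_a: Bystander: black specimen mount, 32 mm across, 22 mm high; origin under its centre.
- mount_b: Bystander: brown specimen mount, 32 mm across, 22 mm high; origin under its centre.
- objective: Bystander: steel microscope objective standing on the table, 34 mm across, 46 mm high; origin under its centre.
- dish: Bystander: glass dish 68 mm across, 18 mm high; origin under its centre.
- driver: Bystander: screwdriver 130 mm long lying on the table.
Things that resemble listed ones, but are neither listed nor needed, are in the scene too. What is shaped like the tray but green or pink is not meant.

How it is judged:
By the outcome, as a careful person would: the job done as asked, in the order asked, and still so for the second after the job is handed in, with the robot touching nothing.
It also fails if it takes over 38 s, if anything falls off the work surface, if the arm or the gripper's body presses on something with over 40 N, if the wrist force passes 120 N, or if a joint passes its speed limit or range.

ROBOT

A 6-joint arm with a two-finger parallel gripper is mounted at the origin on the work surface. World frame = base frame: x ahead of the robot, y to its left, z up, the work surface at z = 0. Lengths are in m, angles in rad, forces in N, time in s.
With the tool pointing down it reaches from about 0.4 to 0.825 m from the base axis. Payload 7 kg.
Tool frame: the origin (TCP) lies midway between the tips of the shut fingers; the grasp point (between the pads) lies 19 mm behind it; z points along the fingers, y is the line along which they close (so a half turn about z gives the same grasp; the last joint's range is limited). The gripper opens to 88 mm and grips with 3 to 60 N. Pads are 19 mm wide; open, the fingers measure 130 mm over their backs; the gripper's body (78 mm by 193 mm) begins 47 mm behind the grasp point.
Start: joints at [-1.003, 0.359, 0.012, 0, -1.224, -0.288], TCP at [0.186, -0.649, 0.227] pointing down, gripper open.
Joint ranges: [-3.07, 3.07], [-1.43, 2.12], [-1.02, 1.25], [-3.03, 1.67], [-3.05, -0], [-3.03, 3.03]. Speed limits (rad/s): [2.39, 2.39, 3.01, 3.14, 3.14, 3.14].

INTERFACE

Orientations are given as [roll, pitch, yaw] about the fixed x, y, z axes, in that order (R = Rz(yaw) Ry(pitch) Rx(roll)).
In Python, from station import arm, grab_frame, camera_params, spot_in gives the robot as it stands.
- The arm moves only by the shell command python3 -m jog 'ROWS' [FORCE]. ROWS is JSON, a list that holds one entry, the list of rows, each a list of 7 numbers: the shift along the tool's x, y, z in mm, then the turn, a rotation vector about the tool's x, y, z in rad, then the finger opening in mm, from 0 to 87.6. In form: [[[x, y, z, wx, wy, wz, fingers], ...]]. A call has 1 to 20 rows; each row is the pose to reach, as a shift and turn from the pose commanded when the call began, along the tool's axes at that moment; what a row does not reach only later rows make up. A row lasts 1/8 s, in which the tool goes at most 62.5 mm and 10.7 degrees, less where a joint would pass 70% of its speed; a pose out of reach is approached as far as the arm can. A call with a gripper value outside its range is refused whole. The fingers move at their own pace and stop on an object; FORCE is the grip in N (left out, the last holds). Time passes only in rows, so rows that repeat a pose let the fingers close. It gives the time, the measured TCP pose, the force, the opening and the grip force at its end, in the units of the state.
- arm.get_state(): the state, without advancing time (a new reading comes with each control period).
- grab_frame(name): name is "scene" or "top" or "wrist"; returns (picture, depth): 400x640x3 uint8, blue, green, red; 400x640 float32, m along the optical axis (not along the pixel's ray), 0 where there is no reading.
- camera_params(name): a dict with "mtx" (3x3 intrinsics, pixels), "R" (3x3) and "t" (3): a world point X has camera coordinates R X + t. Camera axes: x right, y down, z forward; pixel columns grow to the right and rows downward; lengths in m; the calibration is good to about 2 mm. The wrist camera is an equidistant fisheye: a pixel r from the principal point sees the ray r / f radians off the axis. A picture is of the moment at which its call begins: read the wrist's pose just before it. camera_params takes no time and is no camera call; for the wrist camera it gives the pose at the moment of the call.
- arm.job_done(): hands the job in; it is judged then, once.
Trained networks look in the newest picture that a camera, given by its name, has taken for a name from the list of things; names that differ only in an ending like _2 or _b are one class to them, and where a whole thing is asked for, a point or a joint stands for the part that bears it (a point fixed in the world has none). Each returns a list of dicts, best first, with "confidence" (0 to 1); they miss things now and then, are a little off and sometimes report something else, mostly with a low value. They report only what shows in the picture. A call takes as long as a camera call. They do not tell look-alikes from the thing itself.
- spot_in(query, camera): "uv" ([column, row] in pixels, amid what is visible of it).
The state is a dict: "t": time; "q": joint angles; "qd": joint speeds; "joint_efforts": joint torques, N m; "eef_pos": TCP position; "ee_rot": TCP orientation; "force": force on the tool from outside, world axes, zero at the start; "moment": the same for the moment, N m; "width": finger opening in m; "gripper_force": force on a finger pad.
Only numpy, scipy, OpenCV 4.12 (cv2) and the standard library are available. Lean on these libraries where they do the work, as an engineer would, in place of code of your own. Each camera call takes 0.05 s, during which the arm holds its last target. There are 200 camera calls.

## Working session

There is one attempt and no reset: what is moved stays moved. The work goes in short steps, Python scripts to look and compute and a shell command to move; the robot and the scene stay as the last step left them, time stands still between calls to the robot, and variables do not carry over. Pictures are saved under pics/ and viewed, at most 10 in all, crops included, and the job is handed in when it is done.

```bash
mkdir -p pics; ls; cat > h.py <<'E'
import numpy as np, cv2
from station import arm, grab_frame, camera_params, spot_in
def unproj(cam,uv,d,P=None):
    P=P or camera_params(cam);K=np.array(P["mtx"]);R=np.array(P["R"]);t=np.array(P["t"])
    c=np.array([(uv[0]-K[0,2])/K[0,0]*d,(uv[1]-K[1,2])/K[1,1]*d,d]);return R.T@(c-t)
def atz(cam,uv,z):
    P=camera_params(cam);R=np.array(P["R"]);o=-R.T@np.array(P["t"]);p=unproj(cam,uv,1.,P);return o+(p-o)*(z-o[2])/(p[2]-o[2])
def proj(cam,X):
    P=camera_params(cam);c=np.array(P["R"])@np.array(X)+np.array(P["t"]);k=np.array(P["mtx"])@c;return k[:2]/k[2]
E
python3 - <<'E'
from h import *
np.set_printoptions(precision=4,suppress=True)
s=arm.get_state();print(s)
for c in("scene","top"):
    im,d=grab_frame(c);cv2.imwrite(f"pics/{c}0.png",im);np.save(f"{c}_d.npy",d)
    P=camera_params(c);print(c,P)
    for q in("tray","tray_back","tray_nose","bar","blade","chute","stop"):
        for r in spot_in(q,c)[:4]:
            u=r["uv"];dd=d[int(u[1]),int(u[0])];print(q,u,round(r["confidence"],2),unproj(c,u,dd))
E
```

```text
pics
{'t': 0.0, 'q': array([-1.0029,  0.3594,  0.0111, -0.0004, -1.2241, -0.2881]), 'qd': array([-0.0006,  0.0008, -0.0009,  0.0005,  0.0007, -0.0001]), 'joint_efforts': array([ -0.0006, -58.2719,  29.3066,   6.9976,   0.0069,  -0.0002]), 'eef_pos': array([ 0.1863, -0.6483,  0.2256]), 'ee_rot': array([ 3.14  , -0.0001, -2.8619]), 'force': array([ 0.6711, -0.2513, -0.9282]), 'moment': array([-0.0352,  0.0175, -0.0297]), 'gripper_force': 0.0, 'width': 0.08762268939427666}
scene {'mtx': array([[447.1997,   0.    , 315.3238],
       [  0.    , 447.1997, 197.3709],
       [  0.    ,   0.    ,   1.    ]]), 'R': array([[-0.0286,  0.9995,  0.0114],
       [ 0.5483,  0.0252, -0.8359],
       [-0.8358, -0.0177, -0.5487]]), 't': array([-0.0567, -0.2366,  1.3575])}
tray [360.2, 167.9] 0.87 [0.3016 0.1756 0.0067]
tray [439.3, 287.8] 0.71 [0.7081 0.2868 0.0069]
tray [299.1, 185.0] 0.7 [0.4882 0.0368 0.0684]
tray_back [439.0, 288.2] 0.91 [0.7119 0.285  0.0097]
tray_back [301.2, 187.0] 0.89 [0.4947 0.0414 0.0678]
tray_back [364.9, 167.8] 0.56 [0.3042 0.1868 0.0087]
tray_nose [299.2, 184.6] 0.84 [0.4
[... 766 characters left out ...]
 287.7] 0.8 [0.3012 0.1745 0.0074]
tray [232.0, 133.7] 0.65 [0.7071 0.274  0.0091]
tray_back [319.3, 201.1] 0.89 [0.518  0.0394 0.0697]
tray_back [265.5, 292.4] 0.87 [0.2887 0.1772 0.0009]
tray_back [228.8, 137.5] 0.62 [0.6969 0.2826 0.0076]
tray_nose [225.8, 133.1] 0.94 [0.7081 0.2903 0.0108]
tray_nose [320.1, 202.3] 0.77 [0.5149 0.0374 0.0702]
tray_nose [264.2, 288.9] 0.75 [0.2986 0.1793 0.0117]
bar [329.2, 184.1] 0.61 [0.5553 0.0159 0.1022]
bar [413.2, 160.1] 0.18 [ 0.6221 -0.1959  0.0709]
blade [329.9, 183.4] 0.7 [0.557  0.0142 0.1024]
chute [416.0, 219.6] 0.58 [ 0.4685 -0.1844  0.127 ]
chute [415.3, 158.0] 0.34 [ 0.626  -0.1997  0.0773]
stop [413.3, 217.7] 0.87 [ 0.4729 -0.1782  0.1272]
```

View pics/top0.png

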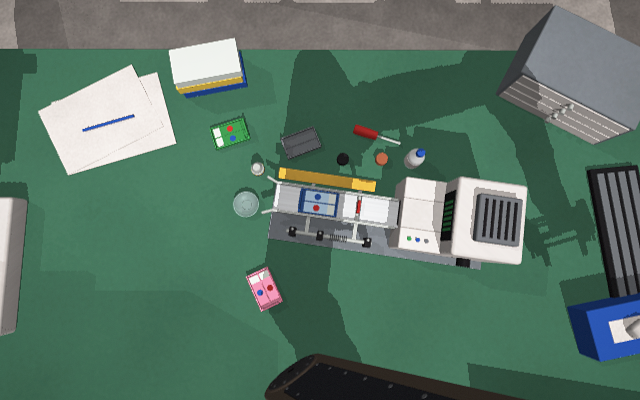

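View pics/scene0.png

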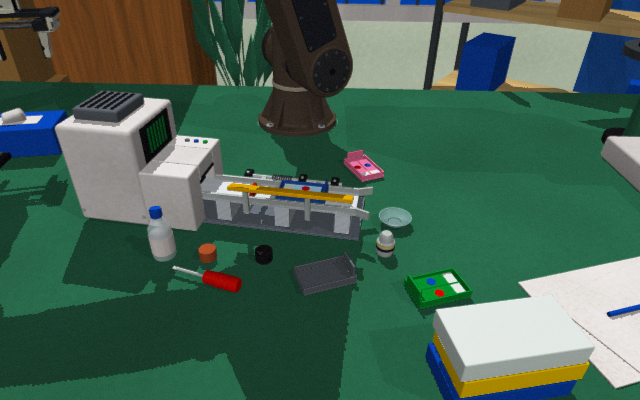

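The top view shows the blue tray in the chute at about (318,203), the red blade at (359,205) and the yellow bar from (280,173) to (375,187). The instrument is to the right, so the feed direction is about -y in world. Look-alikes are the green tray (230,133), the pink tray (265,289) and the grey spare tray (300,143). The thing wanted is the blue one in the lane. Next comes a close crop and the pose fit.

```bash
cat > fit.py <<'E'
from h import *
from scipy.optimize import least_squares
np.set_printoptions(precision=4,suppress=True)
def masks(im):
    hsv=cv2.cvtColor(im,cv2.COLOR_BGR2HSV)
    y=cv2.inRange(hsv,(15,140,120),(32,255,255));r=cv2.inRange(hsv,(0,150,100),(8,255,255))|cv2.inRange(hsv,(172,150,100),(180,255,255))
    b=cv2.inRange(hsv,(98,110,50),(125,255,255))
    return y,r,b
if __name__=="__main__":
    im,d=grab_frame("top");
    y,r,b=masks(im)
    W=np.zeros_like(y);W[160:260,262:400]=255
    for n,m in zip("yrb",(y,r,b)):
        m=m&W;k,l,st,ce=cv2.connectedComponentsWithStats(m)
        for i in range(1,k):
            if st[i,4]<12: continue
            vv,uu=np.nonzero(l==i);X=np.array([unproj("top",(u,v),d[v,u],None) for u,v in zip(uu,vv)][:2000])
            rect=cv2.minAreaRect(np.c_[uu,vv].astype(np.float32))
            print(n,st[i],ce[i],"med",np.median(X,0),"z",np.percentile(X[:,2],[5,50,95]),"rect",rect)
            if n=='y':
                t=cv2.fitLine(X[:,:2].astype(np.float32),cv2.DIST_HUBER,0,.01,.01).ravel();print(" line",t,np.arctan2(t[1],t[0]));a=(X[:,:2]-t[2:])@t[:2];print(a.min(),a.max())
    c=cv2.resize(im[160:260,262:412],None,fx=5,fy=5,interpolation=cv2.INTER_CUBIC);cv2.imwrite("pics/crop1.png",c)
E
python3 fit.py
```

```text
y [ 278  167   98   25 1050] [326.8429 179.28  ] med [0.567  0.0213 0.1051] z [0.1005 0.1051 0.1088] rect ((326.745361328125, 179.23599243164062), (97.45077514648438, 11.121023178100586), 8.343891143798828)
 line [0.1478 0.989  0.5661 0.0217] 1.4224133
-0.1277743898193624 0.13059683086881962
r [376 160  11   5  41] [381.0488 161.6341] med [ 0.6285 -0.1231  0.0218] z [0.0185 0.0218 0.0238] rect ((381.0, 162.0), (4.0, 10.0), 90.0)
r [357 201   4  12  30] [358.3667 206.3   ] med [ 0.5042 -0.056   0.0745] z [0.0724 0.0745 0.0772] rect ((358.3599853515625, 206.47998046875), (2.262742042541504, 11.313708305358887), 8.130102157592773)
r [313 205   6   5  22] [315.6364 207.3182] med [0.5031 0.0476 0.0705] z [0.0672 0.0705 0.0723] rect ((315.5, 207.0), (4.0, 5.0), 90.0)
b [298 188  12  25 140] [301.8214 200.2071] med [0.5194 0.0825 0.0724] z [0.0621 0.0724 0.0927] rect ((303.5, 200.0), (24.0, 11.0), 90.0)
b [331 192   8  25  65] [335.6615 204.3077] med [ 0.5104 -0.0016  0.0681] z [0.0634 0.0681 0.0787] rect ((334.743896484375, 204.19512939453125), (5.414350509643555, 24.169662475585938), 4.969740867614746)
b [315 194   6   6  30] [317.3667 196.3667] med [0.5306 0.0451 0.0703] z [0.068  0.0703 0.0724] rect ((317.5, 196.5), (5.0, 5.0), 90.0)
```

View pics/crop1.png

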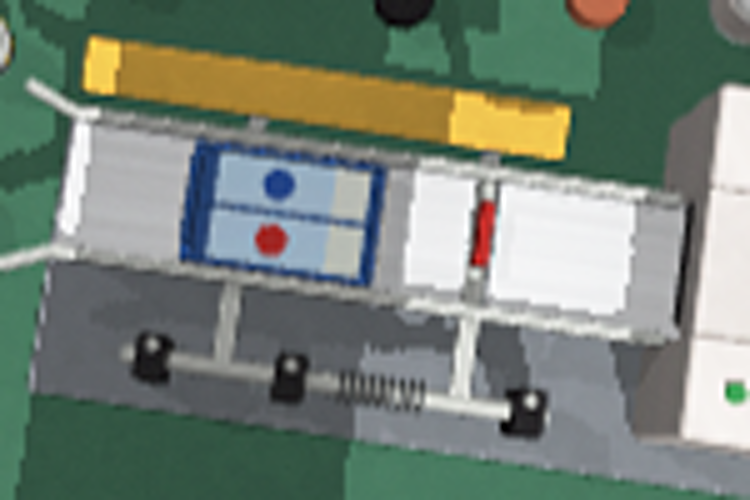

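The crop confirms the choice: a blue tray with two slides, thumb plate at the left end (crop u≈190), nose at about u≈380, and the red blade at (483,233), i.e. full-frame (358.6,206.5).

```bash
cat >> h.py <<'E'
th=np.arctan2(-0.989,-0.1478);F=np.array([np.cos(th),np.sin(th),0]);G=np.array([-F[1],F[0],0]);O=np.array([.501,-.0565,0])
def ch(X):
    X=np.asarray(X)-O;return np.array([X@F,X@G,X[2]])*1e3
def wo(c): c=np.asarray(c)/1e3;return O+c[0]*F+c[1]*G+np.array([0,0,c[2]])
def delta(target,yaw):
    from scipy.spatial.transform import Rotation as R
    s=arm.get_state();A=R.from_euler('xyz',s['ee_rot']);B=R.from_euler('xyz',[np.pi,0,yaw])
    print("pos",s['eef_pos'],"chute",ch(s['eef_pos']),"shift mm",A.inv().apply(target-s['eef_pos'])*1e3,"rot",(A.inv()*B).as_rotvec(),'F',s['force'],'t',s['t'])
E
python3 - <<'E'
from h import *
np.set_printoptions(precision=3,suppress=True)
for n,(u,v,z) in dict(noseA=(386,165,.076),noseB=(374,287,.076),backA=(200,145,.076),backB=(182,262,.076),rail1=(100,118,.07),rail1b=(680,198,.07),rail2=(70,250,.07),rail2b=(675,335,.07),hood=(722,90,.13),hood2=(690,435,.13),bar1=(88,65,.105),bar2=(570,130,.105)).items():
    print(n,ch(atz("top",(262+u/5-.4,160+v/5-.4),z)))
print(th);delta(wo([-160,30,200]),th)
E
```

```text
noseA [-52.892  29.986  76.   ]
noseB [-50.03  -30.622  76.   ]
backA [-145.183   26.008   76.   ]
backB [-144.907  -32.64    76.   ]
rail1 [-196.87    32.804   70.   ]
rail1b [93.84  36.505 70.   ]
rail2 [-200.861  -34.587   70.   ]
rail2b [ 99.937 -31.228  70.   ]
hood [ 95.59  80.72 130.  ]
hood2 [100.821 -80.719 130.   ]
bar1 [-202.771   52.138  105.   ]
bar2 [ 30.911  55.743 105.   ]
-1.71914235009319
pos [ 0.186 -0.649  0.227] chute [ 632.23  -223.61   226.579] shift mm [-559.668  615.401   26.562] rot [-0.    -0.    -1.143] F [-0.097 -0.817  0.42 ] t 0.85
```

```bash
sed -i 's/^th=.*F=np/th=-1.706;F=np/' h.py
python3 - <<'E'
from h import *
np.set_printoptions(precision=3,suppress=True)
delta(wo([-168,30,200]),th)
E
python3 -m jog '[[[0,0,-60,0,0,0,40],[0,0,-120,0,0,0,40],[-60,60,-140,0,0,-0.15,40],[-100,105,-140,0,0,-0.3,40],[-140,150,-140,0,0,-0.45,40],[-180,195,-140,0,0,-0.6,40],[-220,240,-140,0,0,-0.75,40],[-260,285,-140,0,0,-0.9,40],[-300,330,-140,0,0,-1.05,40],[-340,375,-140,0,0,-1.156,40],[-380,420,-140,0,0,-1.156,40],[-420,465,-140,0,0,-1.156,40],[-460,510,-140,0,0,-1.156,40],[-500,555,-140,0,0,-1.156,40],[-540,600,-140,0,0,-1.156,40],[-565,620,-140,0,0,-1.156,40],[-565,620,-80,0,0,-1.156,40],[-565,620,-20,0,0,-1.156,40],[-565,620,20,0,0,-1.156,40],[-565,620,20,0,0,-1.156,40]]]'
python3 - <<'E'
from h import *
np.set_printoptions(precision=3,suppress=True)
delta(wo([-168,30,130]),th)
E
```

```text
pos [ 0.186 -0.649  0.227] chute [ 629.237 -231.9    226.579] shift mm [-561.137  623.942   26.562] rot [-0.    -0.    -1.156] F [-0.097 -0.817  0.42 ] t 0.85
t: 3.35
eef_pos: [0.5564, 0.1024, 0.2039]
ee_rot: [3.137, -0.003, -1.706]
force: [-0.1, 0.6, 1.1]
width: 0.04
gripper_force: 0.0
pos [0.556 0.102 0.204] chute [-164.924   33.49   203.89 ] shift mm [-3.321  3.115 73.896] rot [ 0.005 -0.003  0.   ] F [-0.114  0.614  1.137] t 3.35
```

```bash
python3 -m jog '[[[-3,3,40,0,0,0,40],[-3,3,74,0,0,0,40],[-3,3,74,0,0,0,40],[-3,3,74,0,0,0,40]]]'
python3 - <<'E'
from h import *
np.set_printoptions(precision=3,suppress=True)
delta(wo([-168,30,130]),th)
a,_=grab_frame("wrist");b,_=grab_frame("scene")
cv2.imwrite("pics/w1.png",a);cv2.imwrite("pics/s1.png",cv2.resize(b[100:250,200:400],None,fx=4,fy=4,interpolation=cv2.INTER_CUBIC))
E
```

```text
t: 3.85
eef_pos: [0.5573, 0.1071, 0.1352]
ee_rot: [-3.138, 0.001, -1.705]
force: [0.0, 0.6, 0.9]
width: 0.0401
gripper_force: 0.0
pos [0.557 0.107 0.135] chute [-169.731   33.732  135.249] shift mm [1.735 3.75  5.235] rot [-0.003  0.001  0.001] F [0.04  0.614 0.925] t 3.85
```

View pics/w1.png

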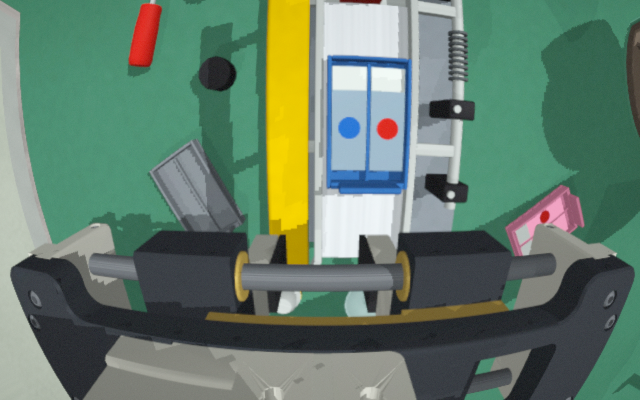

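View pics/s1.png

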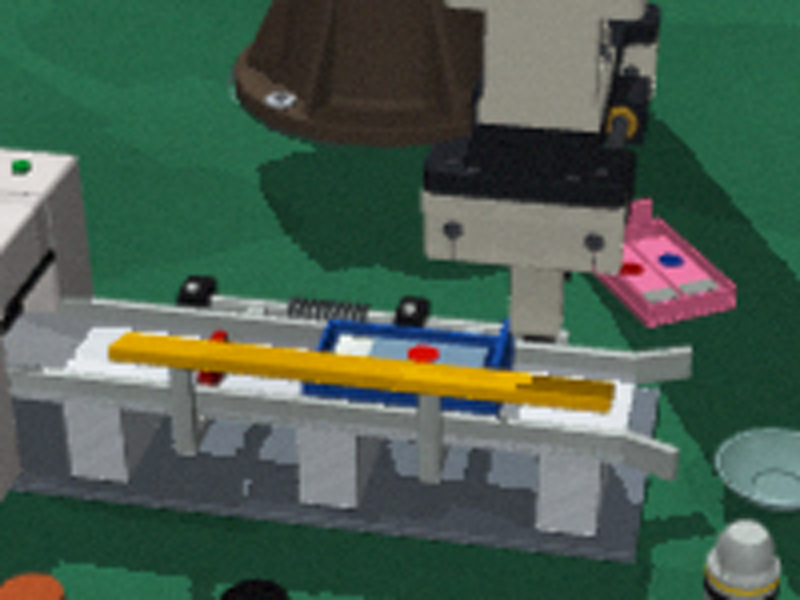

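The wrist view shows the bar as the yellow strip at u≈268-308 under the left finger. The tray's thumb plate is at (372,187), with the right finger behind it in the lane at u≈375. In the scene view the bar runs clear of the finger, with the tips well above it. I'll check the plate and the bar with the fisheye model.

```bash
cat >> h.py <<'E'
def wz(uv,z):
    P=camera_params("wrist");K=np.array(P["mtx"]);R=np.array(P["R"]);o=-R.T@np.array(P["t"])
    x=(uv[0]-K[0,2])/K[0,0];y=(uv[1]-K[1,2])/K[1,1];r=np.hypot(x,y)
    d=R.T@np.array([x/r*np.sin(r),y/r*np.sin(r),np.cos(r)]);return o+d*(z-o[2])/d[2]
E
python3 - <<'E'
from h import *
np.set_printoptions(precision=1,suppress=True)
for n,u,v,z in [("plateL",340,190,.092),("plateR",404,191,.092),("noseL",332,58,.076),("noseR",408,58,.076),("backL",327,188,.076),("backR",407,190,.076),("railL",311,225,.07),("railR",412,225,.07),("railLfar",322,5,.07),("railRfar",414,5,.07),("barL",267,230,.108),("barR",308,230,.102)]: print(n,ch(wz((u,v),z)))
E
```

```text
plateL [-144.4   22.8   92. ]
plateR [-144.8  -21.3   92. ]
noseL [-54.1  28.1  76. ]
noseR [-51.5 -25.7  76. ]
backL [-146.8   31.3   76. ]
backR [-148.  -28.   76.]
railL [-177.4   43.3   70. ]
railR [-177.8  -36.2   70. ]
railLfar [-11.7  35.1  70. ]
railRfar [ -7.2 -33.1  70. ]
barL [-167.1   70.5  108. ]
barR [-169.2   44.1  102. ]
```

```bash
python3 -m jog '[[[0,2,15,0,0,0,40],[0,2,30,0,0,0,40],[0,2,40,0,0,0,40],[0,2,48,0,0,0,40],[0,2,48,0,0,0,40],[0,2,48,0,0,0,40],[0,2,48,0,0,0,40]]]'
python3 - <<'E'
from h import *
np.set_printoptions(precision=3,suppress=True)
delta(wo([-168,32,70]),th)
print(wz((0,0),0)*0)
a,d=grab_frame("top")
from fit import masks
m=masks(a)[0];m[:160]=0;m[200:]=0;m[:,:265]=0;m[:,395:]=0
vv,uu=np.nonzero(m);k=uu>335
print(np.median([ch(unproj("top",(u,v),d[v,u])) for u,v in zip(uu[k],vv[k])],0))
E
```

```text
t: 4.82
eef_pos: [0.5537, 0.1069, 0.0849]
ee_rot: [-3.141, 0.0, -1.706]
force: [2.2, 0.8, 3.7]
width: 0.0398
gripper_force: 2.0
pos [0.554 0.107 0.085] chute [-169.034   30.154   84.855] shift mm [ 1.038 -1.843 14.855] rot [-0.  0.  0.] F [2.178 0.757 3.669] t 4.825
[ 0. -0.  0.]
[-17.5604  60.5049  84.7618]
```

```bash
python3 -m jog '[[[0,-1,5,0,0,0,40],[0,-2,10,0,0,0,40],[0,-2,15,0,0,0,40],[0,-2,15,0,0,0,40],[0,-2,15,0,0,0,40],[0,-2,15,0,0,0,40]]]'
python3 - <<'E'
from h import *
np.set_printoptions(precision=3,suppress=True)
delta(wo([-168,32,70]),th)
a,d=grab_frame("top")
from fit import masks
m=masks(a)[0];m[:160]=0;m[200:]=0;m[:,:265]=0;m[:,395:]=0
vv,uu=np.nonzero(m);k=uu>335
print(np.median([ch(unproj("top",(u,v),d[v,u])) for u,v in zip(uu[k],vv[k])],0))
a,_=grab_frame("wrist");b,_=grab_frame("scene")
cv2.imwrite("pics/w2.png",a);cv2.imwrite("pics/s2.png",cv2.resize(b[100:250,200:400],None,fx=4,fy=4,interpolation=cv2.INTER_CUBIC))
E
```

```text
t: 5.62
eef_pos: [0.5565, 0.1067, 0.07]
ee_rot: [-3.14, 0.0, -1.706]
force: [3.5, -2.3, 6.0]
width: 0.0402
gripper_force: 2.9
pos [0.557 0.107 0.07 ] chute [-169.165   33.048   69.972] shift mm [ 1.165  1.049 -0.03 ] rot [-0.002  0.     0.   ] F [ 3.489 -2.31   5.983] t 5.625
[-17.0009  63.807   69.5695]
```

View pics/w2.png

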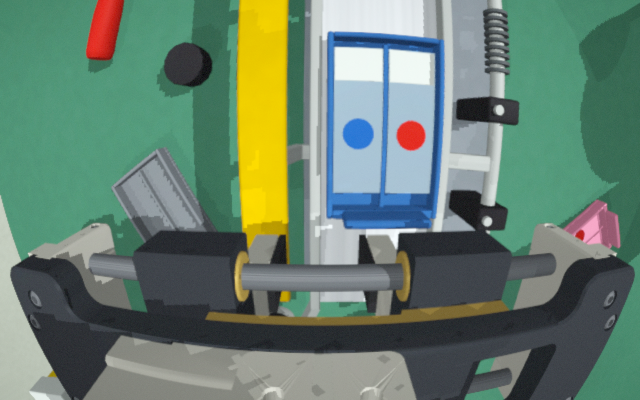

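View pics/s2.png

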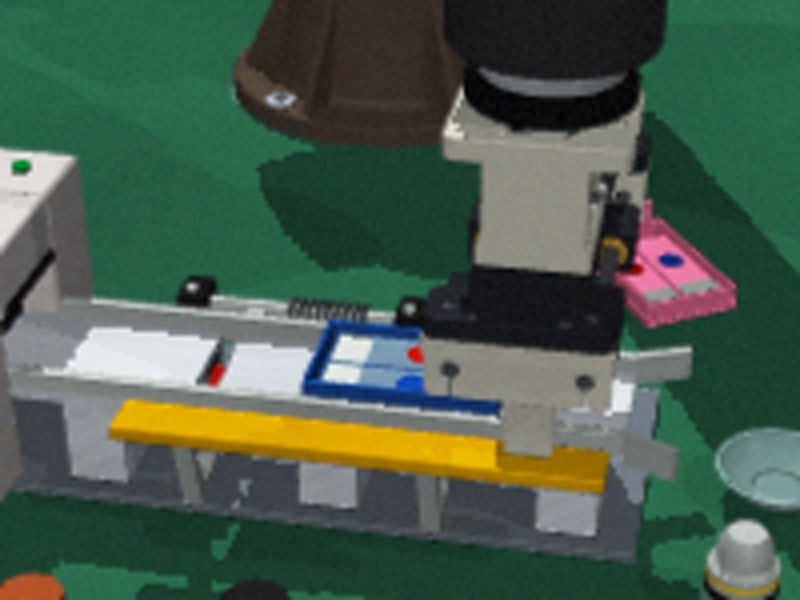

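The gate is down: bar z≈70, blade below the floor at crop (215,370), and the finger is on the bar with the other one behind the thumb plate. Pushing now.

```bash
python3 -m jog '[[[4,0,0,0,0,0,40],[8,0,0,0,0,0,40],[12,0,0,0,0,0,40],[15,0,0,0,0,0,40],[20,0,0,0,0,0,40],[26,0,0,0,0,0,40],[32,0,0,0,0,0,40],[38,0,0,0,0,0,40],[38,0,0,0,0,0,40]]]'
python3 - <<'E'
from h import *
np.set_printoptions(precision=3,suppress=True)
delta(wo([-131,32,70]),th)
a,d=grab_frame("top")
from fit import masks
y,r,b=masks(a)
m=y.copy();m[:160]=0;m[200:]=0;m[:,:265]=0;m[:,395:]=0
vv,uu=np.nonzero(m);k=uu>350
print(np.median([ch(unproj("top",(u,v),d[v,u])) for u,v in zip(uu[k],vv[k])],0))
m=b;m[:185]=0;m[225:]=0;m[:,:300]=0;m[:,395:]=0
vv,uu=np.nonzero(m);X=np.array([ch(atz("top",(u,v),.076)) for u,v in zip(uu,vv)]);print("nose x",np.percentile(X[:,0],[95,99,100]))
E
```

```text
t: 6.9
eef_pos: [0.5508, 0.0695, 0.0697]
ee_rot: [-3.141, 0.001, -1.706]
force: [0.8, 2.5, 4.7]
width: 0.0401
gripper_force: 2.7
pos [0.551 0.069 0.07 ] chute [-131.529   32.383   69.7  ] shift mm [ 0.529  0.383 -0.301] rot [-0.001  0.001  0.   ] F [0.82  2.51  4.705] t 6.9
[ 2.2895 62.9688 69.179 ]
nose x [-24.8503 -24.1574 -23.9435]
```

```bash
python3 -m jog '[[[4,0,0,0,0,0,40],[10,0,0,0,0,0,40],[17,0,0,0,0,0,40],[24,0,0,0,0,0,40],[31,0,0,0,0,0,40],[38,0,0,0,0,0,40],[45,0,0,0,0,0,40],[52,0,0,0,0,0,40],[59,0,0,0,0,0,40],[65,0,0,0,0,0,40],[70,0,0,0,0,0,40],[70,0,0,0,0,0,40]]]'
cat > chk.py <<'E'
from h import *
np.set_printoptions(precision=3,suppress=True)
delta(wo([8.5,32,70]),th)
a,d=grab_frame("top")
from fit import masks
y,r,b=masks(a)
m=y.copy();m[:160]=0;m[200:]=0;m[:,:265]=0;m[:,395:]=0
vv,uu=np.nonzero(m)
X=np.array([ch(unproj("top",(u,v),d[v,u])) for u,v in zip(uu,vv)]);print("bar",np.median(X,0))
m=b;m[:185]=0;m[230:]=0;m[:,:280]=0;m[:,395:]=0
vv,uu=np.nonzero(m);X=np.array([ch(atz("top",(u,v),.076)) for u,v in zip(uu,vv)]);print("blue x",np.percentile(X[:,0],[0,1,5,50,95,99,100]))
E
python3 chk.py
```

```text
t: 8.45
eef_pos: [0.5415, 0.0001, 0.0697]
ee_rot: [-3.141, 0.001, -1.706]
force: [0.6, 2.8, 5.5]
width: 0.04
gripper_force: 2.7
pos [0.541 0.    0.07 ] chute [-61.585  32.493  69.733] shift mm [70.085  0.505 -0.349] rot [-0.001  0.001  0.   ] F [0.589 2.806 5.499] t 8.45
bar [24.6294 58.3557 69.0041]
blue x [-48.1558 -47.5469 -42.8309  12.7578  44.8412  45.6836  45.8462]
```

```bash
python3 -m jog '[[[4,0,0,0,0,0,40],[10,0,0,0,0,0,40],[17,0,0,0,0,0,40],[24,0,0,0,0,0,40],[31,0,0,0,0,0,40],[38,0,0,0,0,0,40],[45,0,0,0,0,0,40],[52,0,0,0,0,0,40],[57,0,0,0,0,0,40],[61,0,0,0,0,0,40],[64,0,0,0,0,0,40],[64,0,0,0,0,0,40]]]'
python3 chk.py
```

```text
t: 10.0
eef_pos: [0.5329, -0.0631, 0.0697]
ee_rot: [-3.141, 0.001, -1.706]
force: [0.8, 5.0, 6.9]
width: 0.0397
gripper_force: 3.0
pos [ 0.533 -0.063  0.07 ] chute [ 2.219 32.461 69.691] shift mm [ 6.28   0.462 -0.317] rot [-0.001  0.001  0.   ] F [0.823 5.011 6.945] t 10.0
bar nan
blue x [13.8164 14.0767 16.6367 59.2551 83.5744 89.2425 91.3262]
  return _methods._mean(a, axis=axis, dtype=dtype,
  ret = ret.dtype.type(ret / rcount)
```

```bash
python3 -m jog '[[[2,0,0,0,0,0,40],[4,0,0,0,0,0,40],[5,0,0,0,0,0,40],[5,0,0,0,0,0,40]]]'; python3 -m jog '[[[1,0,0,0,0,0,40],[2,0,0,0,0,0,40],[2,0,0,0,0,0,40]]]'
```

```text
t: 10.55
eef_pos: [0.5322, -0.0678, 0.0697]
ee_rot: [-3.141, 0.001, -1.706]
force: [0.9, 5.4, 6.5]
width: 0.0403
gripper_force: 3.6
t: 10.92
eef_pos: [0.5323, -0.0689, 0.0697]
ee_rot: [-3.14, 0.003, -1.706]
force: [1.0, 11.4, 6.5]
width: 0.0399
gripper_force: 7.3
```

```bash
python3 -m jog '[[[1,0,0,0,0,0,40],[2,0,0,0,0,0,40],[2,0,0,0,0,0,40],[2,0,0,0,0,0,40]]]'; python3 chk.py 2>/dev/null
```

```text
t: 11.42
eef_pos: [0.5328, -0.0692, 0.0698]
ee_rot: [-3.139, 0.005, -1.707]
force: [0.1, 20.8, 7.1]
width: 0.0398
gripper_force: 12.3
pos [ 0.533 -0.069  0.07 ] chute [ 8.337 33.238 69.807] shift mm [ 0.163  1.237 -0.198] rot [-0.003  0.005 -0.001] F [ 0.057 20.843  7.07 ] t 11.425
bar nan
blue x [18.9733 20.3982 21.8057 64.2353 84.2669 89.7028 91.3262]
```

```bash
python3 -m jog '[[[-3,0,0,0,0,0,40],[-6,0,0,0,0,0,40],[-6,0,0,0,0,0,40],[-6,0,-5,0,0,0,40],[-6,0,-10,0,0,0,40],[-6,0,-16,0,0,0,40],[-6,0,-22,0,0,0,40],[-6,0,-28,0,0,0,40],[-6,0,-34,0,0,0,40],[-6,0,-40,0,0,0,40],[-6,0,-50,0,0,0,40],[-10,0,-90,0,0,0,40],[-60,0,-140,0,0,0,40],[-120,0,-150,0,0,0,40],[-180,0,-150,0,0,0,40],[-180,0,-150,0,0,0,40],[-180,0,-150,0,0,0,40]]]'; python3 chk.py 2>/dev/null
python3 - <<'E'
from h import *
a,_=grab_frame("top");b,_=grab_frame("scene")
f=lambda x:cv2.resize(x,None,fx=3.6,fy=3.6,interpolation=cv2.INTER_CUBIC)
cv2.imwrite("pics/end.png",np.vstack([f(a[150:230,260:480]),f(b[130:210,150:370])]))
E
```

```text
t: 13.6
eef_pos: [0.5554, 0.1059, 0.2196]
ee_rot: [3.141, -0.0, -1.705]
force: [-0.1, -0.3, -0.9]
width: 0.0403
gripper_force: 0.0
pos [0.555 0.106 0.22 ] chute [-168.229   32.003  219.647] shift mm [176.71    0.226 149.669] rot [ 0.    -0.     0.001] F [-0.057 -0.287 -0.87 ] t 13.6
bar [-58.7762  54.0475 104.814 ]
blue x [18.9733 19.5801 20.5044 30.7113 77.0882 86.0821 91.3262]
```

View pics/end.png

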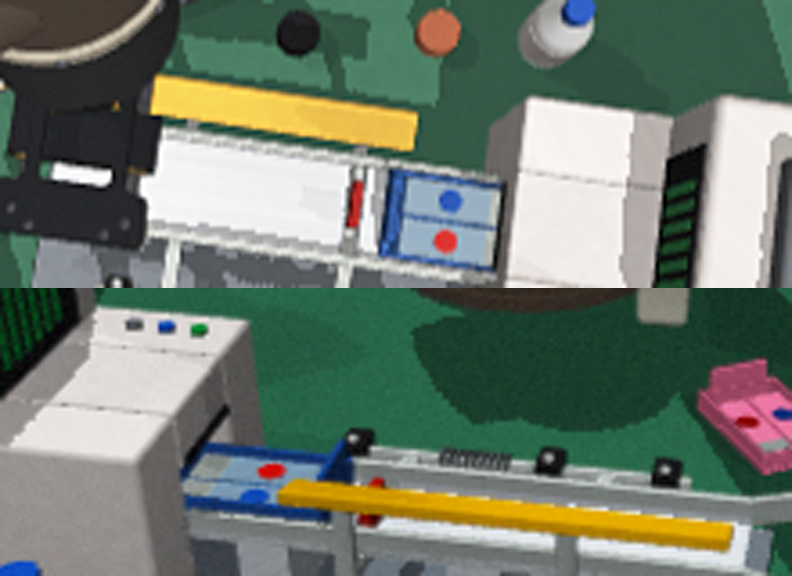

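The picture shows the tray home in the mouth with its back at x≈20 mm. The gate is up behind it (red at (355,205)), the bar is back at z≈105, and the arm is clear.

```bash
python3 -c "
from station import arm
print(arm.job_done())"
```

```text
the job is handed in; nothing more can be done
None
```

The job is handed in: the tray is home against the stop (back face about 20 mm past the gate blade's plane), the gate is up again behind it, and the arm is clear, at 13.6 s on the robot's clock; no verdict was returned.

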